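Free the jammed arbor from the dividing fixture and hang it in the tool rack

TASK

The work arbor is jammed in the taper of the dividing fixture, and the notched wheel has been left between two stations. Turn the wheel until its spring plunger drops into a notch and locks it, then twist the arbor by its cross bar against the locked wheel until the taper lets go. Lift the arbor out and set it down upright by its flange in the empty fork of the tool rack; leave the wheel locked and do not disturb the spare arbor or the things lying round about.

Things in the scene. Friction and masses are not known exactly. Their poses are not given: they have to be found in the camera images.
- fixture: Dividing fixture, fixed: grey base 200 x 170 x 12 mm, on it a round housing and a bare steel wheel, 140 mm across, 16 mm thick, top at z = 60 mm; its hub, 60 mm across, ends at z = 66 mm. Origin: on the bench under the vertical spindle axis; its -x points from the spindle to the plunger block (80 to 104 mm from the axis, top at z = 66 mm). The base reaches 115 mm that way, 85 mm the other.
- wheel_top (a point): Centre of the notched wheel's top face, 60 mm above the bench; turns with the wheel. Six notches, 60 degrees apart, in the rim: one meets the plunger when the wheel's x axis stands at +30 or -30 degrees to the fixture's x axis; at 0 it is midway. The wheel has a drag of about 0.15 N m; the arbor, while jammed, turns with it. At the start the cross bar lies along this x axis within 6 degrees.
- pin (a joint): Travel of the spring plunger (level 8 mm pin with a black knob, z = 52 mm, pointing at the spindle), m. 0: its nose rides on the rim, wheel unlocked. 0.008: its nose has sprung into a notch, wheel locked. The spring (about 4 N) does this by itself when a notch comes to it slowly (under about 1 rad/s). Negative: drawn outward.
- arbor: The jammed work arbor, bare steel, 0.35 kg. Origin: centre of its flange's underside, 68 mm above the bench while jammed; z up, x along its cross bar. Flange 50 mm across, z 0 to 8 mm. Above it a head 30 (x) by 26 mm (y) up to z = 42 mm, with two flats facing +y and -y, 26 mm apart, to grip; on top a stud and nut, 15 mm thick, up to z = 57 mm.
- cross_bar (a point): Middle of the arbor's cross bar, on its axis, 30 mm above the arbor's origin; axes as the arbor's. Bar 10 mm thick, 58 mm out to either side along x, with knobs 14 mm thick on the last 6 mm. A push level with the bar, square to it, turns the arbor.
- shank_end (a point): Lower end of the arbor's shank, 48 mm under its origin: taper 31 mm thick at the flange, 17 mm 36 mm below, then a 15 mm pilot. Jammed, it withstands a straight pull of 20 to 45 N and a twist of 0.5 to 1 N m. Twisted in the locked wheel it slips and climbs by itself 2 to 4 mm within 20 to 60 degrees (sooner if lifted lightly meanwhile), then is loose and lifts straight out.
- fork (a point): Empty fork of the tool rack (fixed; dark steel, bright fork plate): centre of its slot, at the top of the fork plate, 66 mm above the bench; axes as the rack's. The slot, 36 mm wide, runs along x: open to -x (front edge 33 mm before the centre), closed 18 mm behind the centre. Plate 8 mm thick, 50 mm free under it. A second fork, 115 mm to -y, is taken.
- spare_arbor: Spare arbor in the rack's other fork: same flange and shank, round knurled head 34 mm across, no cross bar, top 43 mm above its origin (centre of the flange's underside). Leave it alone.
- screw_tin: Round clear tin, 62 mm across, 28 mm tall, on the bench; origin under its centre. Leave it alone.
- trim_tool: Small blue screwdriver, 99 mm long, on the bench. Leave it alone.
- spare_knob: Cream plastic knob, 22 mm across, 18 mm tall, on the bench. Leave it alone.
Things that resemble listed ones, but are neither listed nor needed, are in the scene too. What is shaped like the arbor but orange or yellow is not meant. Leave any orange look-alike of the part that bears fork alone.

How it is judged:
By the outcome, as a careful person would: the job done as asked, in the order asked, and still so for the second after the job is handed in, with the robot touching nothing.
It also fails if it takes over 69 s, if anything falls off the work surface, if the arm or the gripper's body presses on something with over 40 N, if the wrist force passes 120 N, or if a joint passes its speed limit or range.

ROBOT

A 6-joint arm with a two-finger parallel gripper is mounted at the origin on the work surface; the furniture and walls round the work are solid. World frame = base frame: x ahead of the robot, y to its left, z up, the work surface at z = 0. Lengths are in m, angles in rad, forces in N, time in s.
With the tool pointing down it reaches from about 0.35 to 0.775 m from the base axis. Payload 5.5 kg.
Tool frame: the origin (TCP) lies at the very end of the fingers, on their centre line; the grasp point (between the pads) lies env.pinch_z behind it (env.pinch_z is the distance from the TCP to the grasp point, in m); z points along the fingers, y is the line along which they close (so a half turn about z gives the same grasp; the last joint's range is limited). The gripper opens to 85 mm and grips with 20 to 120 N. Pads are 22 mm wide; open, the fingers measure 114 mm over their backs; the gripper's body (76 mm by 85 mm) begins 54 mm behind the grasp point. The pads swing forward as they close: fully open they stand 13 mm farther back than shut.
Start: joints at [-1.478, 0.313, 0.046, 1.304, 0, 1.431], TCP at [0.133, -0.56, 0.231] pointing down, gripper open.
Joint ranges: [-2.76, 2.76], [-0.86, 1.69], [-1.03, 1.26], [-2.2, 2.34], [-1.47, 1.5], [-3.14, 3.14]. Speed limits (rad/s): [2.57, 2.57, 3.14, 3.14, 3.14, 3.14].

INTERFACE

Orientations are given as a unit quaternion [w, x, y, z].
In Python, from workcell import env, eyes gives the robot as it stands.
- The arm moves only by the shell command python3 -m jog 'ROWS' [FORCE]. ROWS is JSON, one flat list of numbers, 7 for each row, row after row: the shift along the world's x, y, z as a fraction of full scale, then the turn, a rotation vector about the world's x, y, z as a fraction of full scale, then the opening, from -1 (shut) to 1 (fully open), so that 0 is half open. A call has 1 to 12 rows; each row is the pose to reach, as a shift and turn from the pose commanded when the call began, turning the shorter way round; what a row does not reach only later rows make up. Full scale, the value 1, is 20 cm for a shift and pi rad for a turn. A row lasts 1/12 s, in which the tool goes at most 41.7 mm and 7.16 degrees, less where a joint would pass 70% of its speed; a pose out of reach is approached as far as the arm can. A call with a number of a shift or a turn outside -1 to 1 is refused whole. A call with a gripper value outside its range is refused whole. The fingers move at their own pace and stop on an object; FORCE is the grip in N (left out, the last holds). Time passes only in rows, so rows that repeat a pose let the fingers close. It gives the time, the measured TCP pose, the force, the opening and the grip force at its end, in the units of the state.
- env.get_state(): the state, without advancing time (a new reading comes with each control period).
- eyes.read_camera(name): name is "scene" or "top" or "wrist"; returns (picture, depth): 400x640x3 uint8, red, green, blue; 400x640 float32, m along the optical axis (not along the pixel's ray), 0 where there is no reading.
- eyes.calibration(name): a dict with "fx", "fy", "cx", "cy" (pixels), "R" (3x3) and "t" (3): a world point X has camera coordinates R X + t; the wrist camera has in their place "tool_from_camera" (4x4, takes a point from camera to tool coordinates, whose origin is the TCP and whose axes are the flange's). Camera axes: x right, y down, z forward; pixel columns grow to the right and rows downward; lengths in m; the calibration is good to about 2 mm. A picture is of the moment at which its call begins: read the wrist's pose just before it. calibration takes no time and is no camera call.
- env.hand_in(): hands the job in; it is judged then, once.
The state is a dict: "clock": time; "joint_pos": joint angles; "qvel": joint speeds; "tau": joint torques, N m; "tcp_pos": TCP position; "orientation": TCP orientation; "wrist_force": force on the tool from outside, world axes, zero at the start; "ft_torque": the same for the moment, N m; "finger_gap": finger opening in m; "grip_force": force on a finger pad.
Only numpy, scipy, OpenCV 4.12 (cv2) and the standard library are available. Lean on these libraries where they do the work, as an engineer would, in place of code of your own. Each camera call takes 0.05 s, during which the arm holds its last target. There are 200 camera calls.

## Working session

There is one attempt and no reset: what is moved stays moved. The work goes in short steps, Python scripts to look and compute and a shell command to move; the robot and the scene stay as the last step left them, time stands still between calls to the robot, and variables do not carry over. Pictures are saved under pics/ and viewed, at most 10 in all, crops included, and the job is handed in when it is done.

```bash
mkdir -p pics; ls; cat > h.py <<'E'
import numpy as np, cv2
from workcell import env, eyes
def grab(n,f):
    s=env.get_state(); p,d=eyes.read_camera(n); cv2.imwrite(f'pics/{f}.png',p[:,:,::-1]); np.savez(f'pics/{f}.npz',p=p,d=d,tp=s['tcp_pos'],q=s['orientation']); return p,d
def world(n,f):
    z=np.load(f'pics/{f}.npz'); d=z['d']; c=eyes.calibration(n)
    v,u=np.mgrid[0:400,0:640]; P=np.stack([(u-c['cx'])/c['fx']*d,(v-c['cy'])/c['fy']*d,d],-1)
    if n=='wrist':
        from scipy.spatial.transform import Rotation as R
        T=c['tool_from_camera']; P=P@T[:3,:3].T+T[:3,3]; q=z['q']; r=R.from_quat([q[1],q[2],q[3],q[0]]).as_matrix(); P=P@r.T+z['tp']
    else: P=(P-c['t'])@np.array(c['R'])
    P[d==0]=np.nan; return P
E
python3 - <<'E'
from h import *
grab('top','top0');grab('scene','scene0')
print(env.get_state(),env.pinch_z)
E
```

```text
pics
{'clock': 0.1, 'joint_pos': array([-1.47760384e+00,  3.13963666e-01,  4.51068582e-02,  1.30360792e+00,
       -2.73265781e-05,  1.43115586e+00]), 'qvel': array([ 3.03817734e-04, -2.64622171e-03,  1.23981706e-03, -8.75918837e-04,
        9.51522956e-04, -2.15342662e-06]), 'tau': array([ 2.41399379e-03, -4.81726885e+01,  2.99242598e+01,  1.28439622e-02,
       -1.78183109e-04, -4.24933390e-06]), 'tcp_pos': array([ 0.13258998, -0.55903886,  0.23048205]), 'orientation': array([-8.34292499e-04,  9.93230905e-01,  1.16153666e-01,  5.71211783e-06]), 'wrist_force': array([ 0.46962082,  0.01823195, -0.86317363]), 'ft_torque': array([-0.00021692,  0.00532087, -0.00559317]), 'grip_force': 0.0, 'finger_gap': 0.08539502787963048} 0.0187
```

View pics/top0.png

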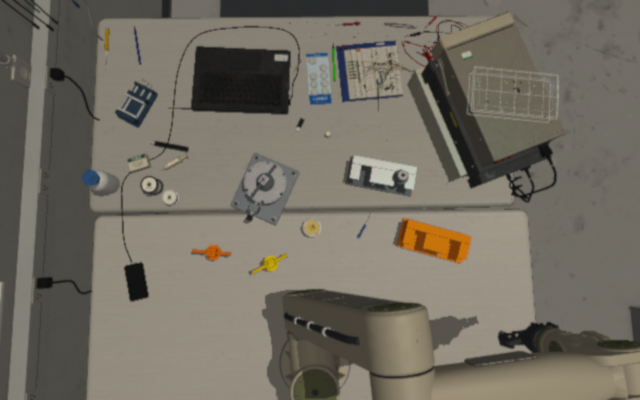

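View pics/scene0.png

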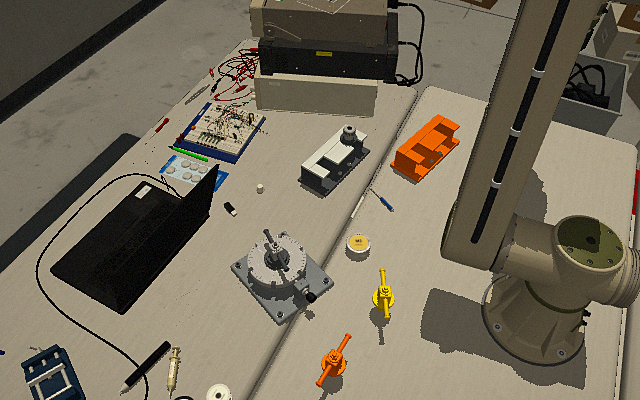

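The top view shows the fixture with the steel arbor at about (265,183) and the plunger knob at (249,215). The steel rack is at (382,175), with the spare at (402,176) and the empty fork to its left. The orange rack (433,240) and the orange and yellow arbors (211,253), (269,263) are look-alikes. I'll measure and confirm with a crop.

```bash
python3 - <<'E'
from h import *
im=cv2.imread('pics/top0.png')
a=cv2.resize(im[145:230,225:310],(500,500),interpolation=cv2.INTER_CUBIC)
b=cv2.resize(im[145:205,335:425],(300*90//60*1,300),interpolation=cv2.INTER_CUBIC)[:, :300*1]
b=cv2.resize(im[145:205,335:425],(300,200),interpolation=cv2.INTER_CUBIC)
c=np.zeros((500,800,3),np.uint8); c[:,:500]=a; c[:200,500:]=b
ims=cv2.imread('pics/scene0.png'); c[200:500,500:]=cv2.resize(ims[225:325,225:325],(300,300),interpolation=cv2.INTER_CUBIC)
cv2.imwrite('pics/c1.png',c)
for n,f in(('top','top0'),('scene','scene0')):
    W=world(n,f); print(n)
    if n=='top': 
        for p in [(265,183),(249,215),(382,175),(402,176),(433,240),(312,228),(362,230),(328,134)]: print(p,W[p[1],p[0]].round(3))
        w0=W[183,265]; r0=W[175,382]
    q=W.reshape(-1,3); d=np.linalg.norm(q[:,:2]-w0[:2],axis=1)
    s=q[(d<.09)&(abs(q[:,2]-.06)<.003)]; print('wheel',len(s),cv2.minEnclosingCircle(s[:,:2].astype(np.float32)),np.median(s[:,2]))
    s=q[(d<.09)&(q[:,2]>.088)&(q[:,2]<.135)]; print('bar',len(s),cv2.minAreaRect(s[:,:2].astype(np.float32)),s.mean(0))
    s=q[(d<.17)&(q[:,2]>.008)&(q[:,2]<.017)]; print('base',cv2.minAreaRect(s[:,:2].astype(np.float32)))
    d=np.linalg.norm(q[:,:2]-r0[:2],axis=1)
    s=q[(d<.17)&(abs(q[:,2]-.066)<.004)]; print('rack66',len(s),cv2.minAreaRect(s[:,:2].astype(np.float32)))
    s=q[(d<.17)&(q[:,2]>.095)]; print('spare top',len(s),cv2.minEnclosingCircle(s[:,:2].astype(np.float32)))
    s=q[(d<.17)&(q[:,2]>.03)]; print('rack',cv2.minAreaRect(s[:,:2].astype(np.float32)))
print(eyes.calibration('top'))
E
```

```text
top
(265, 183) [0.576 0.148 0.109]
(249, 215) [0.479 0.205 0.06 ]
(382, 175) [ 0.604 -0.231  0.063]
(402, 176) [ 0.592 -0.287  0.11 ]
(433, 240) [ 0.389 -0.389  0.063]
(312, 228) [0.436 0.002 0.027]
(362, 230) [ 0.427 -0.165  0.013]
(328, 134) [ 0.757 -0.058  0.017]
wheel 728 ((0.5720602869987488, 0.1558324545621872), 0.08367456495761871) 0.05997788860673553
bar 180 ((0.5863019824028015, 0.15291468799114227), (0.02663920260965824, 0.1218484491109848), 54.01771545410156) [0.58555536 0.15273172 0.10579097]
base ((0.5969977378845215, 0.15291789174079895), (0.26861822605133057, 0.29999247193336487), 41.22439956665039)
rack66 916 ((0.5638371706008911, -0.22471623122692108), (0.21304979920387268, 0.1787734478712082), 78.27143096923828)
spare top 99 ((0.5955360531806946, -0.28947025537490845), 0.017709098756313324)
rack ((0.5641717910766602, -0.22468815743923187), (0.21367251873016357, 0.17890284955501556), 78.13335418701172)
scene
wheel 1540 ((0.5770242214202881, 0.1618749052286148), 0.08196037262678146) 0.060391651421523106
bar 332 ((0.5863755345344543, 0.15605399012565613), (0.02628191187977791, 0.12281228601932526), 52.23106002807617) [0.58369851 0.1600824  0.10576965]
base ((0.5543415546417236, 0.12181523442268372), (0.25931692123413086, 0.2000742256641388), 65.84246826171875)
rack66 1014 ((0.5643960237503052, -0.22324074804782867), (0.22051046788692474, 0.18098333477973938), 78.42208862304688)
spare top 114 ((0.5963457226753235, -0.2873689532279968), 0.018772892653942108)
rack ((0.5626091361045837, -0.22281098365783691), (0.21845343708992004, 0.18717575073242188), 79.1476058959961)
{'fx': 442.3857719592913, 'fy': 442.3857719592913, 'cx': 321.3696282949968, 'cy': 195.22582913343584, 'R': array([[-0.01693555, -0.9997113 ,  0.01704403],
       [-0.99186147,  0.01464628, -0.12647651],
       [ 0.12619037, -0.01904727, -0.99182317]]), 't': array([-0.02229956,  0.54396365,  1.4374301 ])}
```

View pics/c1.png

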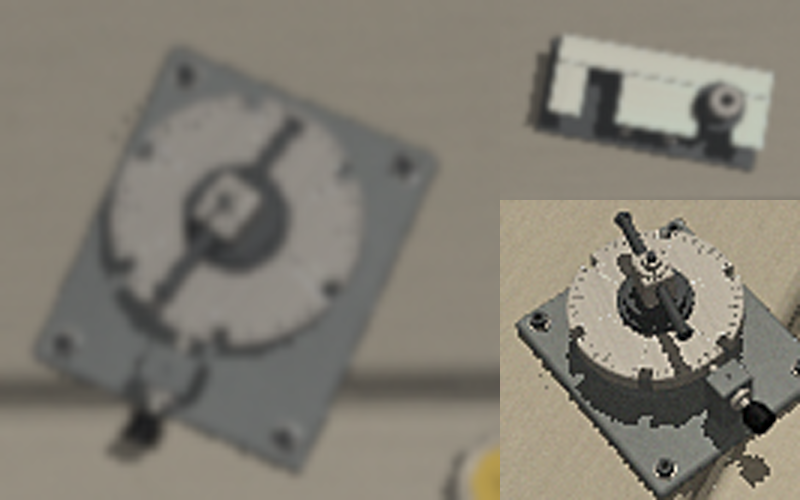

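The crop confirms the steel arbor in the fixture, with its bar running from upper right to lower left, and the pale steel rack with its empty fork on the left. Next I move over the arbor.

```bash
R='[0.57,0.9,0.05,0,0,0.18,1]'
python3 -m jog '[0.57,0.9,0.05,0,0,0.18,1, 0.57,0.9,0.05,0,0,0.18,1, 0.57,0.9,0.05,0,0,0.18,1, 0.57,0.9,0.05,0,0,0.18,1, 0.57,0.9,0.05,0,0,0.18,1, 0.57,0.9,0.05,0,0,0.18,1, 0.57,0.9,0.05,0,0,0.18,1]'
python3 -m jog '[0.57,0.9,0.05,0,0,0.18,1, 0.57,0.9,0.05,0,0,0.18,1, 0.57,0.9,0.05,0,0,0.18,1, 0.57,0.9,0.05,0,0,0.18,1, 0.57,0.9,0.05,0,0,0.18,1, 0.57,0.9,0.05,0,0,0.18,1, 0.57,0.9,0.05,0,0,0.18,1]'
python3 -m jog '[0.57,0.9,0.05,0,0,0.18,1, 0.57,0.9,0.05,0,0,0.18,1, 0.57,0.9,0.05,0,0,0.18,1, 0.57,0.9,0.05,0,0,0.18,1, 0.57,0.9,0.05,0,0,0.18,1, 0.57,0.9,0.05,0,0,0.18,1, 0.57,0.9,0.05,0,0,0.18,1]'
python3 -m jog '[0.56,0.87,0.05,0,0,0.18,1, 0.56,0.87,0.05,0,0,0.18,1, 0.56,0.87,0.05,0,0,0.18,1, 0.56,0.87,0.05,0,0,0.18,1, 0.56,0.87,0.05,0,0,0.18,1, 0.56,0.87,0.05,0,0,0.18,1, 0.56,0.87,0.05,0,0,0.18,1, 0.56,0.87,0.05,0,0,0.18,1, 0.56,0.87,0.05,0,0,0.18,1]'
python3 - <<'E'
from h import *
grab('wrist','w0'); grab('wrist','w0b')
s=env.get_state(); print(s['joint_pos'],s['wrist_force']); print(eyes.calibration('wrist'))
W=world('wrist','w0'); q=W.reshape(-1,3)
for lo,hi in((.09,.1),(.097,.105),(.112,.13),(.058,.062),(.064,.068)):
    s=q[(q[:,2]>lo)&(q[:,2]<hi)&(np.linalg.norm(q[:,:2]-[.585,.155],axis=1)<.09)]
    if len(s): print(lo,hi,len(s),cv2.minAreaRect(s[:,:2].astype(np.float32)),s.mean(0).round(4))
E
```

```text
clock: 0.68
tcp_pos: [0.2477, -0.3773, 0.2416]
orientation: [0.0, 0.921, 0.39, 0.0]
wrist_force: [0.3, -1.4, 0.7]
finger_gap: 0.0853
grip_force: 0.0
clock: 1.27
tcp_pos: [0.3618, -0.1987, 0.2513]
orientation: [0.0, 0.775, 0.632, -0.0]
wrist_force: [-0.3, -0.7, -0.3]
finger_gap: 0.0853
grip_force: 0.0
clock: 1.85
tcp_pos: [0.476, -0.0198, 0.2607]
orientation: [-0.0, 0.569, 0.822, -0.0]
wrist_force: [-0.3, -0.3, -0.3]
finger_gap: 0.0856
grip_force: 0.0
clock: 2.6
tcp_pos: [0.5864, 0.1518, 0.2712]
orientation: [-0.0, 0.32, 0.948, -0.0]
wrist_force: [-0.4, 0.1, -0.2]
finger_gap: 0.0854
grip_force: 0.0
[ 1.21796589e-01  3.69320729e-01  2.24042133e-01  1.42523812e+00
 -2.25153399e-04  7.71979669e-01] [ 0.37670377 -0.20860974 -0.62168857]
{'fx': 324.4336426899104, 'fy': 324.4336426899104, 'cx': 319.3085601951756, 'cy': 201.53054277800095, 'tool_from_camera': array([[-8.04150874e-04, -9.50446589e-01, -3.10886853e-01,
         7.89933128e-02],
       [ 9.99999208e-01, -1.06529107e-03,  6.70186018e-04,
         1.47733335e-04],
       [-9.68161001e-04, -3.10886068e-01,  9.50446693e-01,
        -1.42274430e-01],
       [ 0.00000000e+00,  0.00000000e+00,  0.00000000e+00,
         1.00000000e+00]])}
0.09 0.1 172 ((0.5855693817138672, 0.1540658175945282), (0.024585630744695663, 0.12115732580423355), 47.742889404296875) [0.5846 0.1559 0.0983]
0.097 0.105 960 ((0.5858784317970276, 0.15378499031066895), (0.024585630744695663, 0.12199254333972931), 47.742889404296875) [0.5826 0.1576 0.1015]
0.112 0.13 378 ((0.5865819454193115, 0.15460190176963806), (0.022009119391441345, 0.022800998762249947), 52.97575378417969) [0.5859 0.1549 0.1162]
0.058 0.062 8731 ((0.5870072245597839, 0.15439480543136597), (0.1396358609199524, 0.13890378177165985), 19.450387954711914) [0.5835 0.1571 0.0597]
0.064 0.068 817 ((0.5610281825065613, 0.17192035913467407), (0.059361159801483154, 0.11986328661441803), 55.438453674316406) [0.5536 0.1702 0.0656]
```

View pics/w0.png

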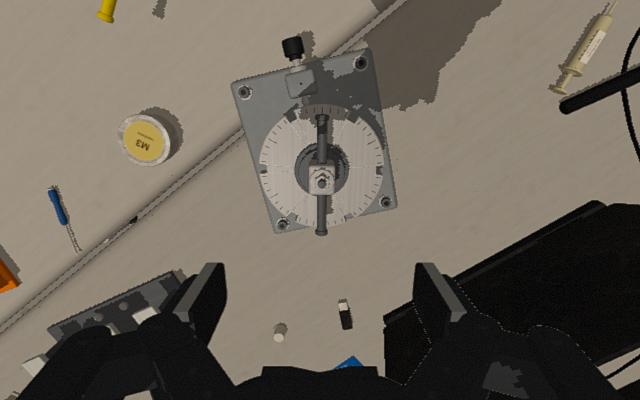

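The wrist view shows the arbor head at (321,180) with the bar vertical in the picture, and the plunger block at (300,80). I'll refine the angles and fit the rack.

```bash
python3 - <<'E'
from h import *
ang=lambda v:np.degrees(np.arctan2(v[1],v[0]))
s=env.get_state(); q=s['orientation']; print('tool x yaw',2*np.degrees(np.arctan2(q[2],q[1])),s['tcp_pos'])
C=np.array([.587,.1544])
q=world('wrist','w0').reshape(-1,3)
d=np.linalg.norm(q[:,:2]-C,axis=1)
s=q[(q[:,2]>.095)&(q[:,2]<.106)&(d>.022)&(d<.07)][:,:2].astype(np.float32)
l=cv2.fitLine(s,cv2.DIST_HUBER,0,.01,.01).ravel(); print('bar',ang(l[:2]),'offset of C',np.cross(l[:2],C-l[2:]))
s=q[(q[:,2]>.009)&(q[:,2]<.015)&(d<.16)&(d>.072)][:,:2].astype(np.float32); r=cv2.minAreaRect(s); print('base',r)
s=q[(q[:,2]>.06)&(q[:,2]<.070)&(d>.077)&(d<.11)]; print('block',s.mean(0),ang(C-s.mean(0)[:2]))
s=q[(q[:,2]>.0585)&(q[:,2]<.0615)&(d<.075)][:,:2].astype(np.float32); print(cv2.minEnclosingCircle(s))
# notches: rim angles with no z~.06 at r .064-.069
# rack from top + scene
for n,f in(('top','top0'),('scene','scene0')):
    q=world(n,f).reshape(-1,3); d=np.linalg.norm(q[:,:2]-[.605,-.23],axis=1)
    s=q[(d<.13)&(q[:,2]>.055)&(q[:,2]<.075)&(q[:,0]>.5)]; print(n,np.percentile(s[:,2],[2,20,50,80,98]).round(4),cv2.minAreaRect(s[:,:2].astype(np.float32)))
    a=np.radians(-12); ex=np.array([np.cos(a),np.sin(a)]); ey=np.array([-ex[1],ex[0]])
    F=np.array([.5955,-.2885])+.115*ey
    L=(q[:,:2]-F)@np.stack([ex,ey],1)
    H=np.full((13,15),0.)
    for i in range(13):
        print(' '.join('%3.0f'%(1000*np.median(z)) if len(z:=q[(abs(L[:,0]-(.054-.008*i))<.004)&(abs(L[:,1]-(.05-.008*j))<.004),2]) else '  .' for j in range(24)))
E
```

```text
tool x yaw 142.7472518087501 [0.58636748 0.15230178 0.27177076]
bar -37.62581 offset of C 0.00022994777312996834
base ((0.5731742978096008, 0.16073353588581085), (0.1682027131319046, 0.19820965826511383), 65.80683135986328)
block [0.50264981 0.19246821 0.06514555] -24.290202493448046
((0.586994469165802, 0.15436716377735138), 0.07001136988401413)
top [0.0603 0.0637 0.0663 0.0692 0.0736] ((0.6128501892089844, -0.23493704199790955), (0.21363118290901184, 0.0794140174984932), 78.11124420166016)
  6   .   .   .   .   .   .   .   .   .   .   .   .   .   .   .   .   .   .   .   .   .   .   .
 10  62  66  64  65  62  64  66  65  65   .  65   .  67  62  67  65  65  68  66  65  64  64  63
 10  70  63  65  66  65  68  65  70  66  63  65  63  65  68  69  66  66  62  66  66  68  66  67
  8  67  64  66  65  66  63  65  66  64  67  65  66  65  70  65  67  67  67  65  65  66  68  69
  8  65  67  65  62  13  63   9  64  64  64  69  65  67  68  67  67  66  67  68  69   .   .  68
 17  66  68  67  63  10   7  12  10   7  64  67  67  66  67  65  69  68  70  73 106 107 108   .
  8  68  67  66  65   9   8
[... 1502 characters left out ...]
  .   .  66  67  65  10  38  10  65  66  67  69  78  92 109 109 110  57
 30  67  67  65   9   9  10   8   9  12  37  66  10  39  65  62  66  39  67  84  86  80  74  42
 37  54  65  66   8   8   6   9   8  63  40  13  64  12  10  63  64  64  64  69  75  74  70  11
 31  34  64  11  10   7   9   9   9  62  15  65  66  61  11  37  64  65  64   9  12  10  10  62
 10  13  11  63   8   9   8   8  10  10  11  59  11  12  11   9  15  38   9   8   9  12   9  12
  8   8   8   7   8   6   7   7   9   9   6   8   8   6   8   6   6   4   7   8   8  10   4   7<stdin>:8: DeprecationWarning: Arrays of 2-dimensional vectors are deprecated. Use arrays of 3-dimensional vectors instead. (deprecated in NumPy 2.0)
```

```bash
python3 -m jog '[0.003,0.0105,-0.3,0,0,-0.002,1, 0.003,0.0105,-0.5,0,0,-0.002,1, 0.003,0.0105,-0.65,0,0,-0.002,1, 0.003,0.0105,-0.8,0,0,-0.002,1, 0.003,0.0105,-0.9,0,0,-0.002,1, 0.003,0.0105,-0.944,0,0,-0.002,1, 0.003,0.0105,-0.944,0,0,-0.002,1, 0.003,0.0105,-0.944,0,0,-0.002,1]'
python3 -m jog '[0,0,0,0,0,0,-0.2, 0,0,0,0,0,0,-0.4, 0,0,0,0,0,0,-0.5, 0,0,0,0,0,0,-1, 0,0,0,0,0,0,-1, 0,0,0,0,0,0,-1, 0,0,0,0,0,0,-1, 0,0,0,0,0,0,-1]' 110
python3 -c "
from h import *
s=env.get_state();print(s['tcp_pos'],s['wrist_force'],s['ft_torque'],s['joint_pos'])"
```

```text
clock: 3.37
tcp_pos: [0.5878, 0.156, 0.0837]
orientation: [0.001, 0.321, 0.947, 0.0]
wrist_force: [0.6, -0.2, 1.2]
finger_gap: 0.0851
grip_force: 0.0
clock: 4.03
tcp_pos: [0.5864, 0.1548, 0.0839]
orientation: [0.0, 0.321, 0.947, -0.002]
wrist_force: [-5.2, -6.5, 9.5]
finger_gap: 0.024
grip_force: 109.0
[0.58640286 0.15479876 0.08386893] [-5.22696599 -6.48441928  9.52118186] [-1.44133705  1.17638361  0.00972505] [ 0.12760577  0.45388509 -0.11735832  1.00080627 -0.00361535  0.78164185]
```

```bash
python3 -m jog '[-0.003,-0.003,0.003,0,0,-0.005,-1, -0.006,-0.006,0.005,0,0,-0.015,-1, -0.006,-0.006,0.005,0,0,-0.025,-1, -0.006,-0.006,0.005,0,0,-0.035,-1, -0.006,-0.006,0.005,0,0,-0.045,-1, -0.006,-0.006,0.005,0,0,-0.053,-1, -0.006,-0.006,0.005,0,0,-0.053,-1]'
python3 -c "
from h import *
s=env.get_state();print(s['tcp_pos'],s['wrist_force'],s['ft_torque'],s['joint_pos'])
q=s['orientation'];print(2*np.degrees(np.arctan2(q[2],q[1])))"
```

```text
clock: 4.62
tcp_pos: [0.5863, 0.1547, 0.0839]
orientation: [0.001, 0.399, 0.917, -0.001]
wrist_force: [0.4, -4.0, 2.6]
finger_gap: 0.0239
grip_force: 108.6
[0.58629869 0.15470815 0.08392976] [ 0.39860275 -4.00744017  2.57914682] [-0.93562915  0.17871512  0.01092076] [ 0.12645466  0.45211118 -0.12003975  0.99812924 -0.00156536  0.94712551]
132.97900043180385
```

```bash
for i in 1; do python3 -m jog '[0,0,0,0,0,-0.007,-1, 0,0,0,0,0,-0.014,-1, 0,0,0,0,0,-0.021,-1, 0,0,0,0,0,-0.028,-1]' | tail -3; done
cat > st.py <<'E'
from h import *
s=env.get_state();print(s['tcp_pos'].round(4),s['wrist_force'].round(1),s['ft_torque'].round(2),s['finger_gap'].round(4))
q=s['orientation'];print(2*np.degrees(np.arctan2(q[2],q[1])),s['joint_pos'][5])
E
python3 st.py
python3 -m jog '[0,0,0,0,0,-0.007,-1, 0,0,0,0,0,-0.014,-1, 0,0,0,0,0,-0.021,-1]' | tail -3; python3 st.py
python3 -m jog '[0,0,0,0,0,-0.007,-1, 0,0,0,0,0,-0.014,-1]' | tail -1; python3 st.py
```

```text
wrist_force: [-0.3, -6.0, 4.0]
finger_gap: 0.0236
grip_force: 108.8
wrist_force: [-0.3, -5.6, 3.6]
finger_gap: 0.024
grip_force: 109.0
grip_force: 109.2Traceback (most recent call last):
  File "st.py", line 2, in <module>
    s=env.get_state();print(s['tcp_pos'].round(4),s['wrist_force'].round(1),s['ft_torque'].round(2),s['finger_gap'].round(4))
                                                                                                    ^^^^^^^^^^^^^^^^^^^^^
AttributeError: 'float' object has no attribute 'round'
Traceback (most recent call last):
  File "st.py", line 2, in <module>
    s=env.get_state();print(s['tcp_pos'].round(4),s['wrist_force'].round(1),s['ft_torque'].round(2),s['finger_gap'].round(4))
                                                                                                    ^^^^^^^^^^^^^^^^^^^^^
AttributeError: 'float' object has no attribute 'round'
Traceback (most recent call last):
  File "st.py", line 2, in <module>
    s=env.get_state();print(s['tcp_pos'].round(4),s['wrist_force'].round(1),s['ft_torque'].round(2),s['finger_gap'].round(4))
                                                                                                    ^^^^^^^^^^^^^^^^^^^^^
AttributeError: 'float' object has no attribute 'round'
```

```bash
sed -i "s/,s\['finger_gap'\].round(4)/,s['finger_gap']/" st.py; python3 st.py; python3 - <<'E'
from h import *
grab('scene','s1')
im=cv2.imread('pics/s1.png'); cv2.imwrite('pics/c2.png',cv2.resize(im[210:330,210:350],(700,600),interpolation=cv2.INTER_CUBIC))
E
```

```text
[0.5863 0.1548 0.084 ] [-1.9 -5.3  5.8] [-1.27  0.24  0.85] 0.02430388141456574
121.64963065670236 1.1448967556663596
```

View pics/c2.png

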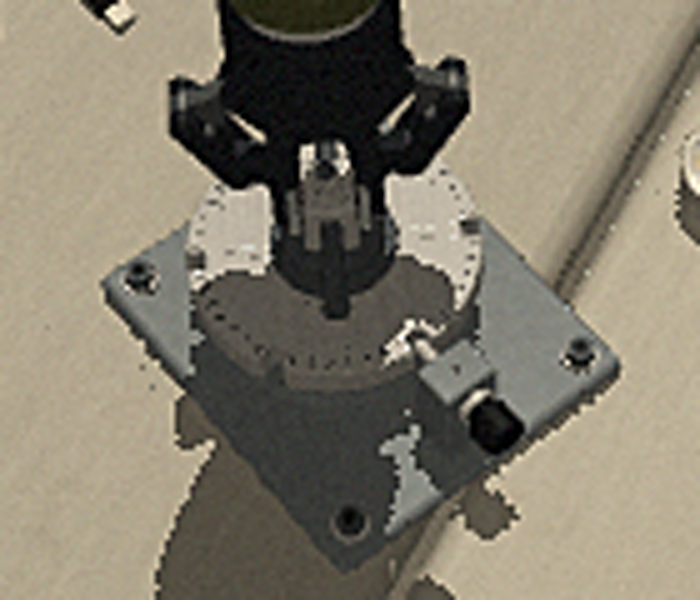

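Torque rose to 0.85 N m against a drag of 0.15, and the picture shows the pin at (425,340) reaching into the rim, so the wheel is locked. I keep twisting with a light lift.

```bash
python3 -m jog '[0,0,0.002,0,0,-0.015,-1, 0,0,0.005,0,0,-0.03,-1, 0,0,0.006,0,0,-0.045,-1, 0,0,0.007,0,0,-0.06,-1, 0,0,0.008,0,0,-0.075,-1, 0,0,0.009,0,0,-0.09,-1, 0,0,0.01,0,0,-0.105,-1, 0,0,0.01,0,0,-0.12,-1]' 120| tail -3; python3 st.py
```

```text
wrist_force: [-0.4, -5.6, 1.7]
finger_gap: 0.0239
grip_force: 118.5
[0.5863 0.1547 0.0854] [-0.4 -5.6  1.7] [-1.39 -0.08  0.69] 0.023900521501296578
99.94430683472353 1.5236547006786807
```

```bash
python3 -m jog '[0,0,0.003,0,0,-0.015,-1, 0,0,0.005,0,0,-0.03,-1, 0,0,0.007,0,0,-0.045,-1, 0,0,0.009,0,0,-0.06,-1, 0,0,0.01,0,0,-0.075,-1, 0,0,0.012,0,0,-0.09,-1, 0,0,0.014,0,0,-0.105,-1, 0,0,0.015,0,0,-0.12,-1]'| tail -3; python3 st.py
```

```text
wrist_force: [1.2, -4.2, -2.2]
finger_gap: 0.0243
grip_force: 117.9
[0.5862 0.1546 0.0877] [ 1.2 -4.2 -2.2] [-1.19 -0.35  0.02] 0.024274481798153492
78.26302375263576 1.901885392643085
```

Torque has dropped to zero after about 3.7 mm of climb, so the taper is loose. I lift it.

```bash
python3 -m jog '[0,0,0.02,0,0,0,-1, 0,0,0.05,0,0,0,-1, 0,0,0.1,0,0,0,-1, 0,0,0.1,0,0,0,-1]'| tail -3; python3 st.py
python3 -m jog '[0,0,0.06,0,0,0,-1, 0,0,0.15,0,0,0,-1, 0,0,0.25,0,0,0,-1, 0,0,0.35,0,0,0,-1, 0,0,0.5,0,0,0,-1, 0,0,0.5,0,0,0,-1]'| tail -3; python3 st.py;  python3 - <<'E'
from h import *
grab('scene','s2')
im=cv2.imread('pics/s2.png'); cv2.imwrite('pics/c3.png',cv2.resize(im[180:330,190:350],(640,600),interpolation=cv2.INTER_CUBIC))
E
```

```text
wrist_force: [0.6, 0.5, -2.9]
finger_gap: 0.0237
grip_force: 118.7
[0.5866 0.1563 0.1106] [ 0.6  0.5 -2.9] [ 0.02 -0.04 -0.05] 0.02372756285524167
78.5413563251682 1.8982189050873959
wrist_force: [1.9, -0.3, -3.3]
finger_gap: 0.0241
grip_force: 118.9
[0.5884 0.1565 0.215 ] [ 1.9 -0.3 -3.3] [ 0.07 -0.15 -0.02] 0.024056493414328237
78.549343943562 1.8982695509845393
```

View pics/c3.png

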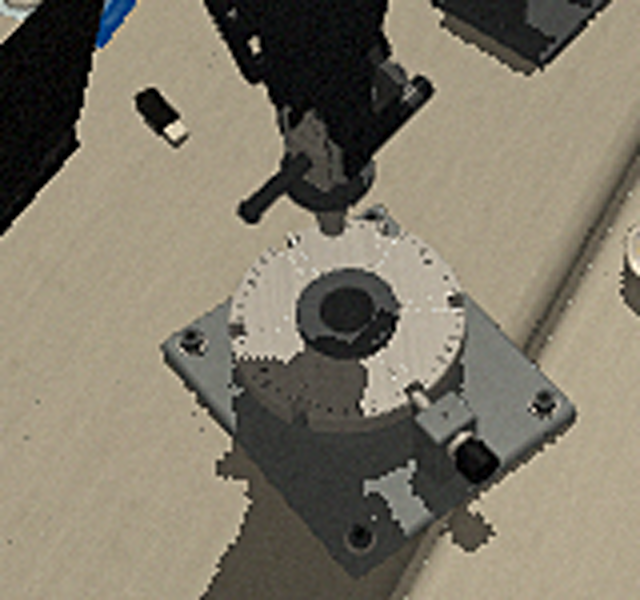

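The arbor is out in one piece with its shank clear, and the pin is in its notch at about (415,395). Next I carry it toward the rack and look at the fork from the wrist.

```bash
python3 -m jog '[-0.02,-0.1,0.1,0,0,0,-1, -0.05,-0.3,0.2,0,0,0,-1, -0.07,-0.5,0.25,0,0,0,-1, -0.07,-0.7,0.25,0,0,0,-1, -0.07,-0.89,0.25,0,0,0,-1, -0.07,-0.89,0.25,0,0,0,-1]'| tail -3
python3 -m jog '[-0.02,-0.2,0,0,0,0,-1, -0.05,-0.4,0,0,0,0,-1, -0.07,-0.6,0,0,0,0,-1, -0.07,-0.8,0,0,0,0,-1, -0.07,-0.89,0,0,0,0,-1, -0.07,-0.89,0,0,0,0,-1, -0.07,-0.89,0,0,0,0,-1]'| tail -3
python3 st.py;  python3 - <<'E'
from h import *
grab('wrist','w1')
q=world('wrist','w1').reshape(-1,3)
s=q[(abs(q[:,2]-.066)<.005)&(np.linalg.norm(q[:,:2]-[.605,-.23],axis=1)<.14)]; print(len(s),cv2.minAreaRect(s[:,:2].astype(np.float32)),np.percentile(s[:,2],[5,50,95]))
s=q[(abs(q[:,2]-.107)<.006)&(np.linalg.norm(q[:,:2]-[.5955,-.289],axis=1)<.05)]
if len(s): print('spare',cv2.minEnclosingCircle(s[:,:2].astype(np.float32)),len(s))
E
```

```text
wrist_force: [0.1, 0.1, -3.9]
finger_gap: 0.0243
grip_force: 118.6
wrist_force: [-1.0, 0.0, -3.2]
finger_gap: 0.024
grip_force: 118.6
[ 0.5574 -0.201   0.2568] [-1.   0.  -3.2] [ 0.03 -0.04 -0.  ] 0.024047323253530352
78.36974460217981 1.2916919554008321
9360 ((0.6132568120956421, -0.23444023728370667), (0.21314257383346558, 0.07827514410018921), 78.43155670166016) [0.0642883  0.06557245 0.06681485]
spare ((0.5979639291763306, -0.28840410709381104), 0.017524896189570427) 487
```

View pics/w1.png

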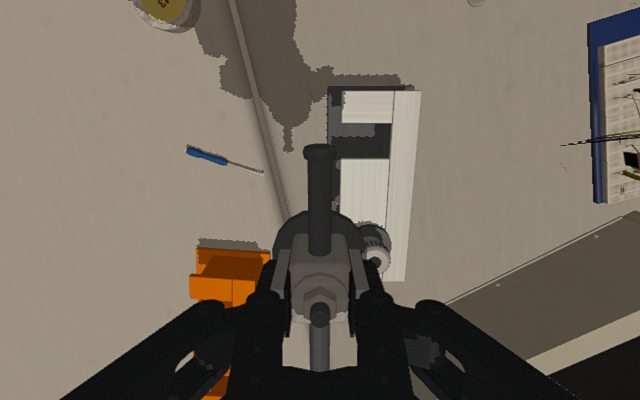

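The empty slot is at about (340–392, 123–158), clear of the arbor. The spare is at (376,250).

```bash
python3 - <<'E'
from h import *
W=world('wrist','w1'); q=W.reshape(-1,3); tp=np.load('pics/w1.npz')['tp']
a=np.radians(78.43-90); E=np.array([[np.cos(a),-np.sin(a)],[np.sin(a),np.cos(a)]])
F0=np.array([.5975,-.2885])+.115*E[:,1]; print('F0 from spare',F0)
L=(q[:,:2]-F0)@E; pl=abs(q[:,2]-.066)<.003
for lo in(-.02,-.012,-.004,.004):
    y=np.sort(L[pl&(L[:,0]>lo)&(L[:,0]<lo+.008)&(abs(L[:,1])<.045),1]); g=np.diff(y); i=g.argmax(); print(lo,'slot y',y[i].round(4),y[i+1].round(4),'mid',((y[i]+y[i+1])/2).round(4))
for y in(-.008,0,.008):
    x=L[pl&(abs(L[:,1]-y)<.005),0]; x=x[x>0]; print('back edge',x.min().round(4),x.max().round(4))
for y in(.03,-.035): x=L[pl&(abs(L[:,1]-y)<.006)&(abs(L[:,0])<.08),0]; print('front',x.min().round(4),x.max().round(4))
# arbor in hand
d=np.linalg.norm(q[:,:2]-tp[:2],axis=1); 
for lo,hi in((.037,.043),(.025,.030)):
    s=q[(d<.03)&(q[:,2]-tp[2]>lo)&(q[:,2]-tp[2]<hi)]
    if len(s): print(lo,len(s),cv2.minAreaRect((s[:,:2]-tp[:2]).astype(np.float32)),cv2.minEnclosingCircle((s[:,:2]-tp[:2]).astype(np.float32)))
s=q[(abs(q[:,2]-tp[2]-.019)<.004)&(d>.025)&(d<.07)]; print('bar',cv2.minAreaRect((s[:,:2]-tp[:2]).astype(np.float32)))
E
```

```text
F0 from spare [ 0.62056497 -0.17583675]
-0.02 slot y -0.0191 0.0173 mid -0.0009
-0.012 slot y -0.0191 0.0174 mid -0.0009
-0.004 slot y -0.0193 0.0174 mid -0.0009
0.004 slot y -0.0192 0.0174 mid -0.0009
back edge 0.0163 0.0434
back edge 0.0166 0.0432
back edge 0.0162 0.0432
front -0.034 0.0437
front -0.0345 0.0433
0.037 1160 ((0.00018442049622535706, 0.0012261737138032913), (0.024656828492879868, 0.05825238302350044), 78.41795349121094) ((0.0012851543724536896, 0.006561663933098316), 0.029199974611401558)
0.025 2480 ((0.001237776130437851, 0.00039941444993019104), (0.028275180608034134, 0.051406774669885635), 78.39859771728516) ((0.002339745871722698, 0.005767126567661762), 0.025806287303566933)
bar ((0.002347854897379875, 0.006394997239112854), (0.10547762364149094, 0.04816291853785515), 58.15913009643555)
```

```bash
python3 -m jog '[0.1,0.04,0,0,0,0,-1, 0.2,0.08,0,0,0,0,-1, 0.299,0.125,0,0,0,0,-1, 0.299,0.125,-0.15,0,0,0,-1, 0.299,0.125,-0.3,0,0,0,-1, 0.299,0.125,-0.45,0,0,0,-1, 0.299,0.125,-0.58,0,0,0,-1, 0.299,0.125,-0.7,0,0,0,-1, 0.299,0.125,-0.78,0,0,0,-1, 0.299,0.125,-0.81,0,0,0,-1, 0.299,0.125,-0.81,0,0,0,-1, 0.299,0.125,-0.81,0,0,0,-1]'| tail -3; python3 st.py
python3 - <<'E'
from h import *
grab('scene','s3'); im=cv2.imread('pics/s3.png'); cv2.imwrite('pics/c4.png',cv2.resize(im[90:210,280:400],(600,600),interpolation=cv2.INTER_CUBIC))
E
```

```text
wrist_force: [0.8, 0.8, -4.3]
finger_gap: 0.0239
grip_force: 119.4
[ 0.6181 -0.1744  0.097 ] [ 0.8  0.8 -4.3] [ 0.   -0.06 -0.04] 0.02388101653386125
78.58661038374332 1.3699214452614121
```

View pics/c4.png

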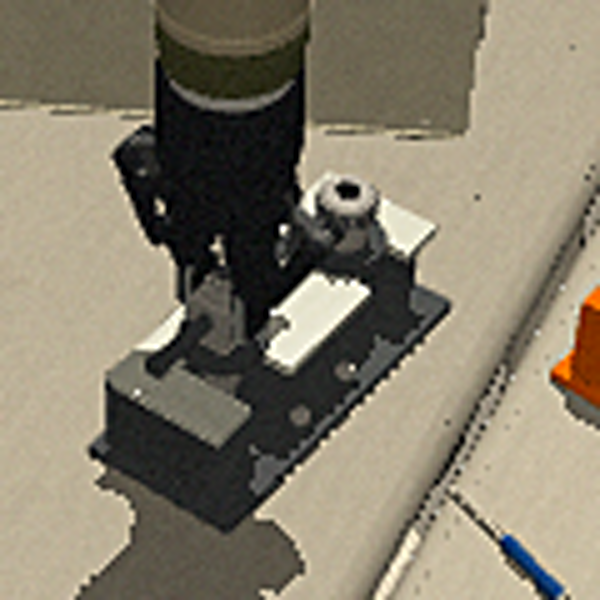

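The arbor stands over the empty slot. I trim by 1–2 mm and lower.

```bash
python3 -m jog '[-0.0045,-0.008,0,0,0,0,-1, -0.0045,-0.008,-0.01,0,0,0,-1, -0.0045,-0.008,-0.025,0,0,0,-1, -0.0045,-0.008,-0.04,0,0,0,-1, -0.0045,-0.008,-0.055,0,0,0,-1, -0.0045,-0.008,-0.065,0,0,0,-1, -0.0045,-0.008,-0.065,0,0,0,-1]'| tail -3; python3 st.py
python3 -m jog '[0,0,-0.005,0,0,0,-1, 0,0,-0.01,0,0,0,-1, 0,0,-0.01,0,0,0,-1]'| tail -3; python3 st.py
```

```text
wrist_force: [-0.2, 1.1, -4.5]
finger_gap: 0.024
grip_force: 119.4
[ 0.6164 -0.1771  0.0827] [-0.2  1.1 -4.5] [0.04 0.   0.01] 0.024026065350752086
78.49026121888055 1.3668563611351545
wrist_force: [-2.9, -0.2, 1.7]
finger_gap: 0.0241
grip_force: 119.8
[ 0.6169 -0.1772  0.0822] [-2.9 -0.2  1.7] [ 0.12  0.48 -0.01] 0.02408681264786313
78.49842704747552 1.3668277131801507
```

Contact comes at the expected height with a light force. I release and retreat upward.

```bash
python3 -m jog '[0,0,0,0,0,0,-0.3, 0,0,0,0,0,0,-0.1, 0,0,0,0,0,0,0.1, 0,0,0,0,0,0,0.3, 0,0,0,0,0,0,0.5, 0,0,0,0,0,0,0.5, 0,0,0,0,0,0,0.5]' 20| tail -3; python3 st.py
python3 -m jog '[0,0,0.05,0,0,0,0.5, 0,0,0.15,0,0,0,0.5, 0,0,0.35,0,0,0,0.5, 0,0,0.6,0,0,0,0.5, 0,0,0.9,0,0,0,0.5, -0.3,0,0.9,0,0,0,0.5, -0.6,0,0.9,0,0,0,0.5, -0.9,0,0.9,0,0,0,0.5, -0.9,0,0.9,0,0,0,0.5, -0.9,0,0.9,0,0,0,0.5]'| tail -3
python3 - <<'E'
from h import *
grab('scene','s4'); grab('top','t4')
a=cv2.imread('pics/s4.png'); b=cv2.imread('pics/t4.png'); R=lambda i:cv2.resize(i,(400,300),interpolation=cv2.INTER_CUBIC)
cv2.imwrite('pics/c5.png',np.vstack([np.hstack([R(a[110:210,280:413]),R(a[225:325,210:343])]),np.hstack([R(b[140:215,330:430]),R(b[145:235,220:340])])]))
q=world('scene','s4').reshape(-1,3)
d=np.linalg.norm(q[:,:2]-[.618,-.1765],axis=1)
for lo,hi in((.119,.127),(.096,.104),(.071,.077)):
    s=q[(d<.07)&(q[:,2]>lo)&(q[:,2]<hi)]
    if len(s): print(lo,len(s),np.median(s,0).round(4),s[:,2].max())
print(env.get_state()['clock'])
E
```

```text
wrist_force: [0.3, 0.2, -0.4]
finger_gap: 0.0642
grip_force: 0.0
[ 0.617  -0.1772  0.0815] [ 0.3  0.2 -0.4] [-0.06  0.04 -0.03] 0.06417305177226278
78.49890282405055 1.3668453262828204
wrist_force: [-0.3, 0.2, -0.6]
finger_gap: 0.0642
grip_force: 0.0
0.119 9 [ 0.6187 -0.1732  0.1226] 0.12589616124679937
0.096 116 [ 0.6172 -0.161   0.1005] 0.10395712851442356
0.071 80 [ 0.6063 -0.1663  0.0741] 0.07684363819443259
12.1667
```

View pics/c5.png

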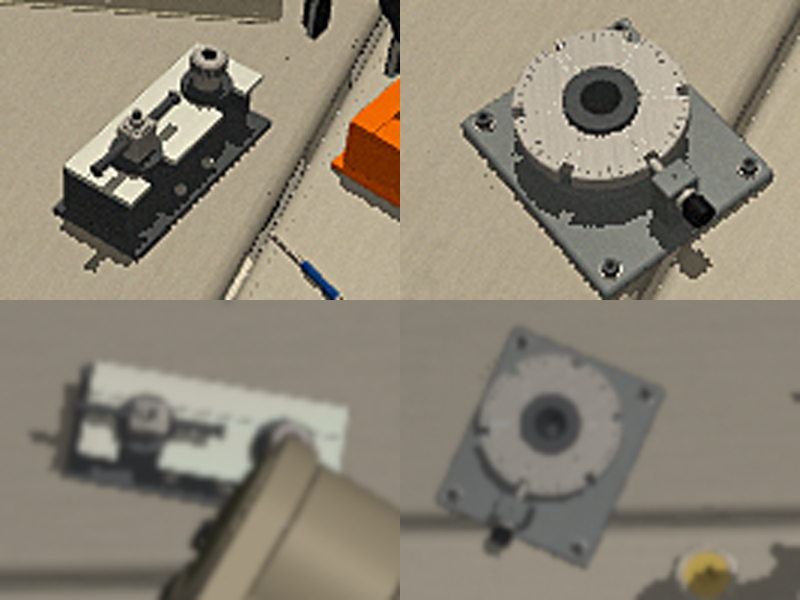

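The arbor stands upright in the fork: its nut top reads z ≈ 0.123 m, as expected. The spare is untouched, and the pin is in a notch of the wheel.

```bash
python3 -c "
from h import *
print(env.hand_in())"
```

```text
the job is handed in; nothing more can be done
None
```

The job is handed in at about 12 s of the 69 s allowed: the wheel is locked, and the arbor was twisted loose and now stands upright in the empty fork, with the spare arbor and surrounding things left alone.

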